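# Load the carburetor drying box

### The job

Put the tray of washed carburetor parts into the blue drying box: push it from behind along the loading ledge and in through the yellow hanging flap, far enough that the flap can drop behind it, then draw the fingers back out so that the flap hangs fully shut. Slide it steadily and flat, without picking it up, and keep the float bowl lying in the tray. Do not disturb the blow nozzle, the brass idle screw, the hex keys or the air pump.

Things in the scene. Friction and masses are not known exactly. Their poses are not given: they have to be found in the camera images.
- dryer: Blue sheet-steel drying box with a see-through lid, fixed on the desk: 200 wide (y), 214 deep (x), 103 mm high. Origin: on the desk, straight below the flap's hinge, in the middle of the mouth; +x points into the box, z up. The mouth (x = 0) is 116 mm wide between its jambs; header and lid above the hinge lie 93 to 103 mm above the desk. The inner back is at x = 208 mm.
- ledge_end (a point): Middle of the outer end of the steel loading ledge, on its top: 20 mm above the desk, 185 mm out from the mouth plane. The ledge is 140 wide and the box's floor goes on level with it. Two guide rails, 10 mm high and 5 mm thick, 108 mm apart inside, run along ledge and floor from 180 mm before to 200 mm beyond the mouth plane.
- flap (a joint): Yellow sheet flap hanging in the mouth from a level hinge 90 mm above the desk (70 above the ledge): 112 wide, 51 from hinge to lower edge, 4 mm thick, 0.1 kg, lightly damped; falls shut by itself. Value in rad: 0 hanging shut, growing as the lower edge swings into the box, at most 1.5; never outwards.
- flap_edge (a point): Middle of the flap's lower edge. Shut, it hangs 19 mm above the ledge (an air gap), 3 mm lower than the top of the tray's walls. It drops free behind the tray only when the outer face of the tray's rear wall is some 20 mm or more beyond the mouth plane; short of that the flap stays propped open on the tray.
- tray: Open stainless parts tray, 110 long (x) by 96 wide (y), walls 22 high, 3 mm thick, 0.2 to 0.5 kg, loose on the ledge between the rails. Origin: centre of its underside; its x axis points towards the box, so the outer face of the rear wall, the one to push, is 55 mm behind the origin. The brass jets in its rear compartment are fixed and lie below the rim.
- bowl: Aluminium float bowl with a brass drain screw on top, 56 (x) by 68 (y) mm, 38 high, 0.12 kg, lying loose with its open side down in the front compartment of the tray (17 mm ahead of the tray's centre, on its 3 mm floor). Origin: centre of its underside.
- pump: Boxy grey air pump with a black rocker switch and a handle, 200 (x) by 120 (y), 148 mm high, fixed, far right on the desk. Origin: centre of its underside.
- nozzle: Chrome blow nozzle with trigger, lying on its side on the desk to the left of the ledge, 180 long (x), 50 wide, 22 mm high, loose. Origin: on the desk under its body.
- idle_screw: Knurled brass idle-speed screw standing on its head, 17 mm across, 42 mm high, loose on the desk beside the ledge. Origin: centre of its underside.
- hex_keys: Steel hex keys standing in a red plastic holder, 62 (x) by 22 mm, 67 mm high overall, loose on the desk beside the ledge. Origin: centre of the holder's underside.
There are look-alikes about, which are no part of the job. Leave any orange or red look-alike of the tray alone. Leave any orange look-alike of the bowl alone.

How it is judged:
By the outcome, as a careful person would: the job done as asked, in the order asked, and still so for the second after the job is handed in, with the robot touching nothing.
It also fails if it takes over 42 s, if anything falls off the work surface, if the arm or the gripper's body presses on something with over 40 N, if the wrist force passes 120 N, or if a joint passes its speed limit or range.

### The arm

A 6-joint arm with a two-finger parallel gripper is mounted at the origin on the work surface. World frame = base frame: x ahead of the robot, y to its left, z up, the work surface at z = 0. Lengths are in m, angles in rad, forces in N, time in s.
With the tool pointing down it reaches from about 0.35 to 0.775 m from the base axis. Payload 7.3 kg.
Tool frame: the origin (TCP) lies at the very end of the fingers, on their centre line; the grasp point (between the pads) lies 19 mm behind it; z points along the fingers, y is the line along which they close (so a half turn about z gives the same grasp; the last joint's range is limited). The gripper opens to 92 mm and grips with 3 to 60 N. Pads are 19 mm wide; open, the fingers measure 130 mm over their backs; the gripper's body (75 mm by 190 mm) begins 47 mm behind the grasp point.
Start: joints at [1.176, 0.342, 1.524, -0, 1.275, -0.146], TCP at [0.129, 0.509, 0.187] pointing down, gripper open.
Joint ranges: [-2.53, 2.53], [-0.77, 2.02], [0.04, 2.7], [-1, 4.14], [0.28, 2.66], [-3.11, 3.11]. Speed limits (rad/s): [2.57, 2.57, 3.14, 3.14, 3.14, 3.14].

### API

Orientations are given as a rotation vector (axis times angle).
In Python, from bench import r gives the robot as it stands.
- The arm moves only by the tool servo_tool, never from a script. Its argument "targets" is a list of rows, each a list of 3 entries, a list of its own where there are three numbers: the shift along the tool's x, y, z each as a share of 0.25 m, from -1 to 1, then the turn, a rotation vector about the tool's x, y, z each as a share of 120 degrees, from -1 to 1, then the gripper command: -1 is shut, 1 is fully open, values between are in proportion. A call has 1 to 5 rows; each row is the pose to reach, as a shift and turn from the pose commanded when the call began, along the tool's axes at that moment; what a row does not reach only later rows make up. A row lasts 1/10 s, in which the tool goes at most 50 mm and 8.59 degrees, less where a joint would pass 70% of its speed; a pose out of reach is approached as far as the arm can. A call with a number of a shift or a turn outside -1 to 1 is refused whole. A call with a gripper value outside its range is refused whole. The fingers move at their own pace and stop on an object; "force" is the grip in N (left out, the last holds). Time passes only in rows, so rows that repeat a pose let the fingers close. It gives the time, the measured TCP pose, the force, the opening and the grip force at its end, in the units of the state.
- r.observe(): the state, without advancing time (a new reading comes with each control period).
- r.get_image(name): name is "scene" or "top"; returns a dict with "img" (420x560x3 uint8, red, green, blue), "depth" (420x560 float32, m along the optical axis (not along the pixel's ray), 0 where there is no reading), "fx", "fy", "cx", "cy" (pixels), "D" ([k1, k2, p1, p2, k3] as OpenCV has them; the pictures are not rectified), "R" (3x3) and "t" (3): a world point X has camera coordinates R X + t. Camera axes: x right, y down, z forward; pixel columns grow to the right and rows downward; lengths in m; the calibration is good to about 2 mm. A picture is of the moment at which its call begins.
- r.sign_off(): hands the job in; it is judged then, once.
The state is a dict: "time": time; "joints": joint angles; "dq": joint speeds; "effort": joint torques, N m; "eef_pos": TCP position; "tool_rot": TCP orientation; "ft_force": force on the tool from outside, world axes, zero at the start; "ft_torque": the same for the moment, N m; "gripper_width": finger opening in m; "finger_force": force on a finger pad.
Only numpy, scipy, OpenCV 4.12 (cv2) and the standard library are available. Lean on these libraries where they do the work, as an engineer would, in place of code of your own. Each camera call takes 0.05 s, during which the arm holds its last target. There are 200 camera calls.

## Working session

There is one attempt and no reset: what is moved stays moved. The work goes in short steps, Python scripts to look and compute and a tool call to move; the robot and the scene stay as the last step left them, time stands still between calls to the robot, and variables do not carry over. Pictures are saved under pics/ and viewed, at most 10 in all, crops included, and the job is handed in when it is done.

Besides the shell and the picture viewer there is one more tool, called after "Request:" by a JSON object that holds its "op" and its "data". servo_tool: Moves the arm, as the interface text tells. Shift numbers are shares of 0.25 m and turn numbers shares of 120 degrees, none past 1 either way. Its arguments: {"type":"object","properties":{"targets":{"type":"array"},"force":{"type":"number"}},"required":["targets"]}

```bash
mkdir -p pics; ls; python3 - <<'E'
from bench import r
import cv2,numpy as np
s=r.observe();print(s)
for n in("scene","top"):
    d=r.get_image(n);cv2.imwrite(f"pics/{n}0.png",d["img"][:,:,::-1]);np.savez(f"{n}0.npz",**d)
    print(n,d["fx"],d["fy"],d["cx"],d["cy"],d["D"],d["R"],d["t"])
E
```

```text
pics
{'time': 0.0, 'joints': array([ 1.17603953e+00,  3.42720034e-01,  1.52501245e+00,  7.80372209e-07,
        1.27538056e+00, -1.46004037e-01]), 'dq': array([ 3.05897717e-04, -2.21433140e-05,  1.00664883e-03, -1.18664766e-03,
       -3.26386541e-04,  6.90052491e-04]), 'effort': array([ 1.20613977e-04, -4.31247103e+01, -2.44214165e+01,  7.18348590e-02,
        5.60313673e-02, -1.62946899e-04]), 'eef_pos': array([0.12905422, 0.50841715, 0.18644799]), 'tool_rot': array([-3.89683058e-01, -3.11692000e+00,  2.30084102e-03]), 'ft_force': array([ 0.21147855,  0.11884828, -0.48809973]), 'ft_torque': array([-0.01958315, -0.02483583,  0.01897962]), 'finger_force': 0.0, 'gripper_width': 0.09164965557314991}
scene 382.1885183542071 382.1885183542071 278.28816830797473 216.27273671525188 [0.03587392 0.         0.         0.         0.        ] [[ 0.29868518  0.95432758  0.00678524]
 [ 0.52792779 -0.15929944 -0.83421576]
 [-0.79503422  0.25275001 -0.55139644]] [-0.08235602 -0.20442775  1.33298543]
top 527.1166143012138 527.1166143012138 276.3982336635507 211.381994935871 [-0.0758177  0.         0.         0.         0.       ] [[ 0.01865609 -0.99976039  0.0114508 ]
 [-0.98165528 -0.02048937 -0.18956028]
 [ 0.18974948 -0.00770429 -0.98180231]] [-0.0770777   0.51339203  1.29588957]
```

View pics/scene0.png

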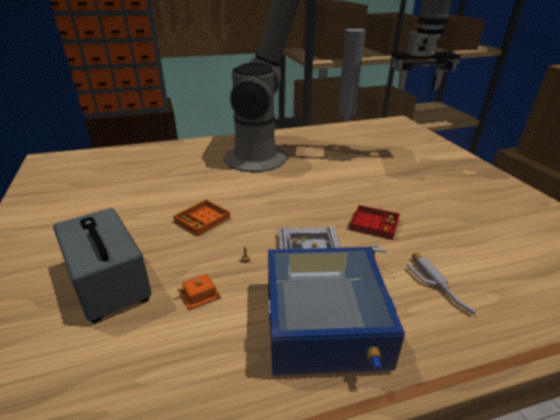

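View pics/top0.png

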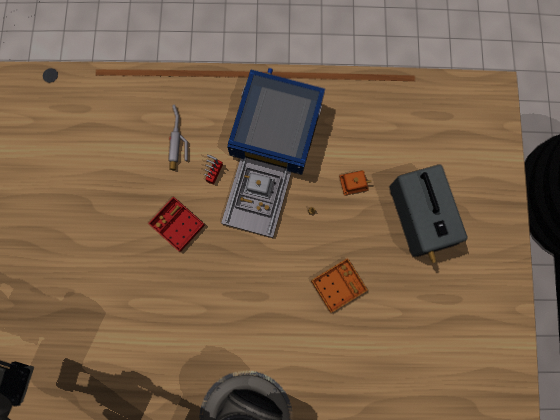

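The scene view shows the dryer at about (330,310), with the tray on its ledge at (308,238). In the top view the lid is at (277,118), the ledge runs from about (268,165) to (250,235), the tray is near (258,190), the hex keys at (213,170), the idle screw at (311,211) and the nozzle at (175,145).

```bash
cat > h.py <<'E'
import cv2,numpy as np
def K(d): return np.array([[d["fx"],0,d["cx"]],[0,d["fy"],d["cy"]],[0,0,1]],float)
def ray(d,px,z):
    p=cv2.undistortPoints(np.array(px,float).reshape(-1,1,2),K(d),d["D"]).reshape(-1,2)
    v=np.c_[p,np.ones(len(p))]@d["R"]; o=-d["R"].T@d["t"]
    return o+v*((z-o[2])/v[:,2])[:,None]
def cloud(d):
    h,w=d["depth"].shape; u,v=np.meshgrid(np.arange(w),np.arange(h))
    p=cv2.undistortPoints(np.c_[u.ravel(),v.ravel()].astype(float).reshape(-1,1,2),K(d),d["D"]).reshape(-1,2)
    c=np.c_[p,np.ones(len(p))]*d["depth"].reshape(-1,1)
    return ((c-d["t"])@d["R"]).reshape(h,w,3)
def proj(d,X):
    return cv2.projectPoints(np.array(X,float).reshape(-1,1,3),cv2.Rodrigues(d["R"])[0],d["t"],K(d),d["D"])[0].reshape(-1,2)
E
python3 - <<'E'
from h import *
d=dict(np.load("top0.npz"));W=cloud(d)
hsv=cv2.cvtColor(d["img"],cv2.COLOR_RGB2HSV)
print("desk z",np.median(W[300:320,420:500,2]))
# lid top plane
m=(abs(W[...,2]-.103)<.008);m[:, :215]=0;m[:,340:]=0;m[190:]=0
P=ray(d,np.argwhere(m)[:,::-1],.103)
rc=cv2.minAreaRect(P[:,:2].astype(np.float32));print("lid",rc,cv2.boxPoints(rc))
# ledge
m=(W[...,2]>.010)&(W[...,2]<.04);m[:, :215]=0;m[:,300:]=0;m[:160]=0;m[250:]=0
m&=hsv[...,1]<80
n,l,s,c=cv2.connectedComponentsWithStats(m.astype(np.uint8));k=1+s[1:,4].argmax();print(s[k])
P=ray(d,np.argwhere(l==k)[:,::-1],.02)
rc=cv2.minAreaRect(P[:,:2].astype(np.float32));print("ledge",rc,cv2.boxPoints(rc))
crop=cv2.resize(d["img"][140:250,180:330],None,fx=5,fy=5,interpolation=cv2.INTER_CUBIC)
cv2.imwrite("pics/crop1.png",crop[:,:,::-1])
E
```

```text
desk z 0.0006867695369831535
lid ((0.7495357990264893, -0.06205675005912781), (0.20769281685352325, 0.22052499651908875), 76.1844711303711) [[ 0.6176651  -0.13656852]
 [ 0.8318102  -0.18922916]
 [ 0.8814065   0.01245502]
 [ 0.6672614   0.06511566]]
[ 221  160   70   78 3047]
ledge ((0.5606856346130371, -0.013949781656265259), (0.14021404087543488, 0.1898130625486374), 75.753662109375) [[ 0.45144504 -0.0585451 ]
 [ 0.63542074 -0.10525645]
 [ 0.6699262   0.03064553]
 [ 0.48595053  0.07735689]]
```

View pics/crop1.png

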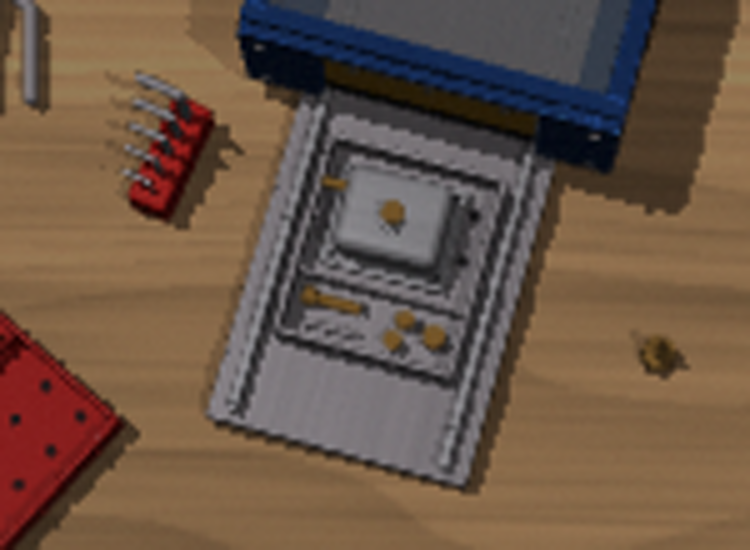

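The crop shows the tray lying square between the rails. Its rear wall runs from crop (275,335) to (450,385), the hex keys are to the left at (170,160) and the idle screw is to the right at (658,355). The ledge (0.140 wide, as it should be) puts the dryer's yaw at about −14.2° and the mouth near (0.648, −0.036), and the tool is already lined up with that yaw. I'll move over the ledge.

Request:
{"op": "servo_tool", "data": {"targets": [[[-0.6,-0.54,-0.12],[0,0,0],-0.15],[[-0.6,-0.54,-0.12],[0,0,0],-0.15],[[-0.6,-0.54,-0.12],[0,0,0],-0.15],[[-0.6,-0.54,-0.12],[0,0,0],-0.15],[[-0.6,-0.54,-0.12],[0,0,0],-0.15]]}}

```text
time: 0.6
eef_pos: [0.2439, 0.3376, 0.2178]
tool_rot: [0.398, 3.115, -0.001]
ft_force: [-0.6, 0.7, -0.8]
gripper_width: 0.0565
finger_force: 0.0
```

Request:
{"op": "servo_tool", "data": {"targets": [[[-0.6,-0.54,-0.12],[0,0,0],-0.15],[[-0.6,-0.54,-0.12],[0,0,0],-0.15],[[-0.6,-0.54,-0.12],[0,0,0],-0.15],[[-0.6,-0.54,-0.12],[0,0,0],-0.15],[[-0.6,-0.54,-0.12],[0,0,0],-0.15]]}}

```text
time: 1.1
eef_pos: [0.3564, 0.1697, 0.2476]
tool_rot: [0.4, 3.114, -0.001]
ft_force: [0.4, -0.3, -0.6]
gripper_width: 0.039
finger_force: 0.0
```

Request:
{"op": "servo_tool", "data": {"targets": [[[-0.6,-0.54,-0.12],[0,0,0],-0.15],[[-0.6,-0.54,-0.12],[0,0,0],-0.15],[[-0.6,-0.54,-0.12],[0,0,0],-0.15],[[-0.6,-0.54,-0.12],[0,0,0],-0.15],[[-0.6,-0.54,-0.12],[0,0,0],-0.15]]}}

```text
time: 1.6
eef_pos: [0.4682, 0.0025, 0.2768]
tool_rot: [0.396, 3.116, -0.001]
ft_force: [0.9, -0.1, -0.9]
gripper_width: 0.039
finger_force: 0.0
```

Request:
{"op": "servo_tool", "data": {"targets": [[[0,0,0],[0,0.2,0],-0.15],[[0,0,0],[0,0.2,0],-0.15],[[0,0,0],[0,0.2,0],-0.15],[[0,0,0],[0,0.2,0],-0.15]]}}

```text
time: 2.0
eef_pos: [0.4664, 0.0064, 0.2729]
tool_rot: [-0.337, -2.694, -0.072]
ft_force: [-0.7, -0.2, -0.8]
gripper_width: 0.0386
finger_force: 0.0
```

```bash
python3 - <<'E'
from bench import r
from h import *
from scipy.spatial.transform import Rotation as R
from scipy.optimize import least_squares
s=r.observe();print(s['joints'],s['eef_pos'],R.from_rotvec(s['tool_rot']).as_matrix().round(3))
d=dict(np.load("top0.npz"))
yaw=np.radians(-14.1);ex=np.array([np.cos(yaw),np.sin(yaw)]);ey=np.array([-ex[1],ex[0]]);E=np.array([.4687,.0094]);M=E+.185*ex
f=lambda px,z:np.c_[(ray(d,px,z)[:,:2]-M)@ex,(ray(d,px,z)[:,:2]-M)@ey].round(4)
c=lambda a:np.array(a)/5.+[180,140]-.4
print("M",M,"rear wall top",f(c([[275,335],[450,385]]),.042),"front",f(c([[345,142],[512,185]]),.042))
print("jamb/rail ends",f(c([[237,412],[447,472],[320,100],[545,160]]),.03))
print("hex",f(c([[205,105],[170,215],[140,180]]),.03),"screw",f(c([[658,355]]),.02))
q=np.array([1.17603953,.34272,1.52501245,0,1.27538056,-.146]);
print("sumtilt",s['joints'][1:3].sum()+s['joints'][4])
E
```

```text
[-0.17433536  0.47493767  1.1709167   0.0321047   1.92320726 -1.49201574] [0.46642532 0.00636906 0.27291641] [[-0.882  0.246 -0.403]
 [ 0.224  0.969  0.102]
 [ 0.416 -0.001 -0.91 ]]
M [ 0.64812632 -0.03566878] rear wall top [[-0.1365  0.0444]
 [-0.138  -0.0493]] front [[-0.0281  0.0376]
 [-0.0275 -0.0524]]
jamb/rail ends [[-0.1785  0.0536]
 [-0.1801 -0.0592]
 [-0.0064  0.058 ]
 [-0.0066 -0.0651]]
hex [[-0.0251  0.1158]
 [-0.0873  0.1166]
 [-0.0733  0.1372]] screw [[-0.0901 -0.1488]]
sumtilt 3.5690616281250125
```

The tray's rear wall is at −0.137 and its length comes out at 0.109, so the measurement fits. The centreline is at y ≈ −0.003, and the hex keys start at y = 0.113. Positive turn about tool y tilts backwards, so I'll tilt the other way and collect joint readings for a kinematic fit.

Request:
{"op": "servo_tool", "data": {"targets": [[[0,0,0],[0.1,-0.2,0],-0.15],[[0,0,0],[0.1,-0.3,0],-0.15],[[0,0,0],[0.1,-0.3,0],-0.15],[[0,0,0],[0.1,-0.3,0],-0.15],[[0,0,0],[0.1,-0.3,0],-0.15]]}}

```text
time: 2.5
eef_pos: [0.4635, 0.0079, 0.2784]
tool_rot: [0.295, 2.914, -0.333]
ft_force: [-0.1, -0.2, 0.4]
gripper_width: 0.039
finger_force: 0.0
```

```bash
python3 - <<'E'
from bench import r
import numpy as np
from scipy.spatial.transform import Rotation as R
from scipy.optimize import least_squares
s=r.observe();print(s['joints'],s['eef_pos'],s['tool_rot'])
D=[([1.17603953,.34272,1.52501245,0,1.27538056,-.146],[.12905,.50842,.18645],[-.38968,-3.11692,.0023]),
([-0.17433536,0.47493767,1.1709167,0.0321047,1.92320726,-1.49201574],[.46642532,.00636906,.27291641],[-.337,-2.694,-.072]),
(s['joints'],s['eef_pos'],s['tool_rot'])]
def fk(q,p):
    h,a,b,L,dl,e=p[:6];z=lambda t:R.from_euler('z',t);y=lambda t:R.from_euler('y',t)
    A=z(q[0]);x=A.apply([0,dl,h]);A=A*y(q[1]);x=x+A.apply([0,0,a]);A=A*y(q[2]);x=x+A.apply([e,0,b]);A=A*z(q[3])*y(q[4]);x=x+A.apply([0,0,L]);A=A*z(q[5]);return x,A
for q,x,w in D:
    X,A=fk(q,[.16,.42,.39,.26,.07,0]);print((A.inv()*R.from_rotvec(w)).as_rotvec().round(3))
f=lambda p:np.concatenate([fk(q,p)[0]-x for q,x,w in D]+[1e-3*(p-p0)])
p0=np.array([.16,.42,.39,.26,.07,0]);o=least_squares(f,p0);print(o.x.round(4),o.fun.round(4))
E
```

```text
[ 0.04322621  0.07930309  1.65345101 -0.26338235  1.25654796 -1.26299946] [0.46348074 0.00787444 0.2784427 ] [ 0.29525315  2.91441658 -0.33316535]
[-0.     0.     1.571]
[-0.     0.     1.571]
[ 0.    -0.     1.571]
[0.2229 0.5062 0.3796 0.3577 0.0764 0.0465] [ 0.     -0.     -0.     -0.      0.      0.     -0.      0.      0.
  0.0001  0.0001 -0.      0.0001  0.      0.    ]
```

```bash
cat > k.py <<'E'
import numpy as np
from scipy.spatial.transform import Rotation as R
from scipy.optimize import least_squares
P=[.2229,.5062,.3796,.3577,.0764,.0465]
lo=np.array([-2.53,-.77,.04,-1,.28,-3.11]);hi=np.array([2.53,2.02,2.7,4.14,2.66,3.11])
yaw=np.radians(-14.1);ex=np.array([np.cos(yaw),np.sin(yaw),0]);ey=np.array([-ex[1],ex[0],0]);M=np.array([.6481,-.0357,0])-.003*ey
def fk(q,p=P,full=0):
    h,a,b,L,dl,e=p;z=lambda t:R.from_euler('z',t);y=lambda t:R.from_euler('y',t)
    A=z(q[0]);x=A.apply([0,dl,h]);A=A*y(q[1]);x=x+A.apply([0,0,a]);el=x;A=A*y(q[2]);x=x+A.apply([e,0,b]);w=x;A=A*z(q[3])*y(q[4]);x=x+A.apply([0,0,L]);A=A*z(q[5]+np.pi/2)
    return (x,A,el,w) if full else (x,A)
def pose(x,y,z,th,flip=0,roll=0):  # th forward tilt, deg, dryer frame
    t=np.radians(th);Z=np.sin(t)*ex-[0,0,np.cos(t)];Y=ey*(-1 if flip else 1);X=np.cross(Y,Z)
    return M+x*ex+y*ey+[0,0,z],R.from_matrix(np.c_[X,Y,Z])
def ik(T,q0):
    f=lambda q:np.r_[(fk(q)[0]-T[0])*3,(fk(q)[1].inv()*T[1]).as_rotvec()]
    o=least_squares(f,np.clip(q0,lo+1e-3,hi-1e-3),bounds=(lo,hi));return o.x,np.abs(o.fun).max()
E
python3 - <<'E'
from k import *
rng=np.random.default_rng(0)
for th in(0,25,32,40,50,60):
  for x in(-.155,-.07,.03):
    for fl in(0,1):
      S=[]
      for k in range(14):
        q,e=ik(pose(x,0,.034,th,fl),rng.uniform(lo,hi))
        if e<1e-4 and not any(np.abs(q-s).max()<.02 for s in S):S.append(q);print(th,x,fl,q.round(2),fk(q,full=1)[3].round(2))
E
```

```text
0 -0.155 0 [-0.16  0.48  1.8  -0.    0.87 -1.48] [ 0.5  -0.    0.39]
0 -0.155 1 [-0.16  0.48  1.8  -0.    0.87  1.66] [ 0.5  -0.    0.39]
0 -0.07 0 [-0.17  0.6   1.56  0.    0.98 -1.49] [ 0.58 -0.02  0.39]
0 -0.07 1 [-0.17  0.6   1.56  0.    0.98  1.65] [ 0.58 -0.02  0.39]
0 0.03 0 [-0.18  0.76  1.24 -0.    1.14 -1.51] [ 0.68 -0.05  0.39]
0 0.03 1 [-0.18  0.76  1.24  0.    1.14  1.64] [ 0.68 -0.05  0.39]
25 0.03 0 [-0.16  0.57  1.73 -0.09  0.4  -1.41] [ 0.53 -0.01  0.36]
25 0.03 1 [-0.16  0.57  1.73 -0.09  0.4   1.73] [ 0.53 -0.01  0.36]
40 -0.155 0 [-0.08  0.42  2.44  3.41  0.42  1.45] [0.27 0.06 0.31]
40 -0.155 1 [-0.08  0.42  2.44  3.41  0.42 -1.69] [0.27 0.06 0.31]
50 -0.155 0 [-0.05  0.59  2.57  3.34  0.9   1.58] [0.23 0.07 0.26]
50 -0.155 1 [-0.05  0.59  2.57  3.34  0.9  -1.56] [0.23 0.07 0.26]
50 -0.07 0 [-0.1   0.58  2.36  3.32  0.68  1.53] [0.31 0.05 0.26]
50 -0.07 1 [-0.1   0.58  2.36  3.32  0.68 -1.62] [0.31 0.05 0.26]
50 0.03 0 [-0.14  0.63  2.11  3.33  0.48  1.48] [0.41 0.02 0.26]
50 0.03 1 [-0.14  0.63  2.11  3.33  0.48 -1.66] [0.41 0.02 0.26]
60 -0.155 0 [-0.01  0.9   2.67  3.35  1.46  1.67] [0.2  0.07 0.21]
60 -0.155 1 [-0.01  0.9   2.67  3.35  1.46 -1.47] [0.2  0.07 0.21]
60 -0.07 0 [-0.08  0.77  2.46  3.3   1.13  1.59] [0.28 0.05 0.21]
60 -0.07 1 [-0.08  0.77  2.46  3.3   1.13 -1.56] [0.28 0.05 0.21]
60 0.03 0 [-0.13  0.75  2.21  3.28  0.86  1.54] [0.38 0.03 0.21]
60 0.03 1 [-0.13  0.75  2.21  3.28  0.86 -1.6 ] [0.38 0.03 0.21]
```

```bash
cat > plan.py <<'E'
from k import *
def rows(q0,q1,n):
    Q=[q0+(q1-q0)*i/n for i in range(n+1)];F=[fk(q) for q in Q]
    for c in range(0,n,5):
        x0,A0=F[c]
        print("[",", ".join(str([(A0.inv().apply(F[i][0]-x0)/.25).round(3).tolist(),((A0.inv()*F[i][1]).as_rotvec()/np.radians(120)).round(3).tolist(),-.15]) for i in range(c+1,min(c+5,n)+1)),"]")
    st=[np.degrees((F[i].__getitem__(1).inv()*F[i+1][1]).magnitude()) for i in range(n)]
    print("maxdeg",max(st),"maxmm",max(np.linalg.norm(F[i+1][0]-F[i][0]) for i in range(n))*1e3)
    print(np.array([f[0] for f in F[::3]]).round(2).tolist())
E
python3 - <<'E'
from bench import r
from plan import *
s=r.observe();q0=s['joints']
q1,e=ik(pose(-.185,0,.13,55,1),[-.05,.5,2.4,3.3,.9,-1.6]);print(q1,e)
qm=(q0+q1)/2;print(fk(qm)[0])
rows(q0,q1,30)
E
```

```text
[ 0.00782865  0.25176475  2.61499713  3.46819637  0.69628932 -1.67728746] 1.4521071844963984e-11
[0.48154102 0.38502199 0.30820859]
[ [[0.091, 0.165, 0.043], [-0.052, 0.026, 0.009], -0.15], [[0.177, 0.326, 0.064], [-0.103, 0.05, 0.022], -0.15], [[0.256, 0.482, 0.066], [-0.154, 0.075, 0.038], -0.15], [[0.324, 0.631, 0.051], [-0.203, 0.098, 0.057], -0.15], [[0.38, 0.771, 0.02], [-0.251, 0.121, 0.079], -0.15] ]
[ [[0.064, 0.121, 0.039], [-0.048, 0.019, 0.025], -0.15], [[0.116, 0.241, 0.061], [-0.095, 0.036, 0.052], -0.15], [[0.153, 0.355, 0.069], [-0.142, 0.051, 0.083], -0.15], [[0.175, 0.462, 0.064], [-0.187, 0.064, 0.115], -0.15], [[0.182, 0.56, 0.048], [-0.23, 0.075, 0.151], -0.15] ]
[ [[0.019, 0.086, 0.02], [-0.044, 0.007, 0.036], -0.15], [[0.021, 0.168, 0.027], [-0.087, 0.011, 0.075], -0.15], [[0.007, 0.243, 0.022], [-0.128, 0.013, 0.114], -0.15], [[-0.023, 0.309, 0.008], [-0.169, 0.012, 0.156], -0.15], [[-0.069, 0.363, -0.015], [-0.208, 0.008, 0.198], -0.15] ]
[ [[-0.036, 0.068, -0.007], [-0.04, -0.007, 0.042], -0.15], [[-0.088, 0.13, -0.025], [-0.079, -0.017, 0.085], -0.15], [[-0
[... 331 characters left out ...]
66, 0.125], -0.15], [[-0.416, 0.233, -0.195], [-0.15, -0.092, 0.166], -0.15], [[-0.541, 0.262, -0.277], [-0.187, -0.12, 0.206], -0.15] ]
[ [[-0.121, 0.096, -0.04], [-0.038, -0.028, 0.039], -0.15], [[-0.25, 0.185, -0.096], [-0.077, -0.057, 0.077], -0.15], [[-0.386, 0.264, -0.168], [-0.115, -0.087, 0.114], -0.15], [[-0.525, 0.331, -0.256], [-0.154, -0.118, 0.151], -0.15], [[-0.666, 0.387, -0.358], [-0.194, -0.149, 0.186], -0.15] ]
maxdeg 7.387540006001461 maxmm 48.29280643769733
[[0.46, 0.01, 0.28], [0.43, 0.13, 0.22], [0.41, 0.24, 0.22], [0.41, 0.33, 0.24], [0.44, 0.38, 0.28], [0.48, 0.39, 0.31], [0.53, 0.35, 0.32], [0.57, 0.28, 0.3], [0.57, 0.19, 0.26], [0.54, 0.09, 0.2], [0.47, 0.01, 0.13]]
```

Request:
{"op": "servo_tool", "data": {"targets": [[[0.09,0.165,0.043],[-0.052,0.026,0.009],-0.15],[[0.177,0.326,0.064],[-0.103,0.05,0.022],-0.15],[[0.256,0.482,0.066],[-0.154,0.075,0.038],-0.15],[[0.324,0.631,0.051],[-0.203,0.098,0.057],-0.15],[[0.38,0.77,0.02],[-0.251,0.121,0.079],-0.15]]}}

```text
time: 3.0
eef_pos: [0.4157, 0.2076, 0.2143]
tool_rot: [0.526, 3.049, 0.533]
ft_force: [0.2, 1.0, -0.5]
gripper_width: 0.0394
finger_force: 0.0
```

Request:
{"op": "servo_tool", "data": {"targets": [[[0.064,0.121,0.039],[-0.048,0.019,0.025],-0.15],[[0.116,0.241,0.061],[-0.095,0.036,0.052],-0.15],[[0.153,0.355,0.069],[-0.142,0.051,0.083],-0.15],[[0.175,0.462,0.064],[-0.187,0.064,0.115],-0.15],[[0.182,0.56,0.048],[-0.23,0.075,0.151],-0.15]]}}

```text
time: 3.5
eef_pos: [0.4191, 0.3496, 0.2514]
tool_rot: [-0.905, -2.607, -1.225]
ft_force: [-0.5, -0.3, -0.7]
gripper_width: 0.0389
finger_force: 0.0
```

Request:
{"op": "servo_tool", "data": {"targets": [[[0.019,0.086,0.02],[-0.044,0.007,0.036],-0.15],[[0.021,0.168,0.027],[-0.087,0.011,0.075],-0.15],[[0.007,0.243,0.022],[-0.128,0.013,0.114],-0.15],[[-0.023,0.309,0.008],[-0.169,0.012,0.156],-0.15],[[-0.069,0.363,-0.015],[-0.208,0.008,0.198],-0.15]]}}

```text
time: 4.0
eef_pos: [0.4839, 0.3829, 0.3075]
tool_rot: [-1.41, -2.014, -1.674]
ft_force: [-0.7, 0.9, 1.0]
gripper_width: 0.039
finger_force: 0.0
```

```bash
python3 - <<'E'
from bench import r
from plan import *
s=r.observe();q0=s['joints'];print(q0,fk(q0)[0]-s['eef_pos'])
q1,e=ik(pose(-.185,0,.13,55,1),[-.05,.5,2.4,3.3,.9,-1.6])
rows(q0,q1,15)
E
```

```text
[ 0.02224995  0.16645203  2.13101273  1.5978348   0.97356889 -1.45532875] [ 7.91638799e-06  1.58853749e-05 -6.78127303e-06]
[ [[-0.034, 0.068, -0.006], [-0.04, -0.007, 0.042], -0.15], [[-0.084, 0.129, -0.024], [-0.079, -0.016, 0.084], -0.15], [[-0.149, 0.182, -0.052], [-0.117, -0.028, 0.127], -0.15], [[-0.228, 0.223, -0.091], [-0.155, -0.042, 0.17], -0.15], [[-0.318, 0.25, -0.14], [-0.192, -0.06, 0.214], -0.15] ]
[ [[-0.085, 0.073, -0.029], [-0.038, -0.02, 0.042], -0.15], [[-0.184, 0.137, -0.071], [-0.075, -0.041, 0.083], -0.15], [[-0.294, 0.192, -0.126], [-0.113, -0.065, 0.124], -0.15], [[-0.412, 0.234, -0.195], [-0.15, -0.091, 0.165], -0.15], [[-0.537, 0.263, -0.277], [-0.187, -0.118, 0.204], -0.15] ]
[ [[-0.12, 0.096, -0.04], [-0.038, -0.028, 0.038], -0.15], [[-0.249, 0.185, -0.097], [-0.077, -0.057, 0.076], -0.15], [[-0.385, 0.264, -0.169], [-0.115, -0.087, 0.113], -0.15], [[-0.524, 0.332, -0.257], [-0.154, -0.117, 0.149], -0.15], [[-0.664, 0.388, -0.36], [-0.194, -0.148, 0.185], -0.15] ]
maxdeg 7.358702129382994 maxmm 45.70425148985123
[[0.48, 0.38, 0.31], [0.53, 0.35, 0.32], [0.57, 0.28, 0.3], [0.57, 0.19, 0.26], [0.54, 0.09, 0.2], [0.47, 0.01, 0.13]]
```

Request:
{"op": "servo_tool", "data": {"targets": [[[-0.034,0.068,-0.006],[-0.04,-0.007,0.042],-0.15],[[-0.084,0.129,-0.024],[-0.079,-0.016,0.084],-0.15],[[-0.149,0.182,-0.052],[-0.117,-0.028,0.127],-0.15],[[-0.228,0.223,-0.091],[-0.155,-0.042,0.17],-0.15],[[-0.318,0.25,-0.14],[-0.192,-0.06,0.214],-0.15]]}}

```text
time: 4.5
eef_pos: [0.558, 0.3054, 0.3107]
tool_rot: [-1.96, -1.304, -1.866]
ft_force: [-0.1, 0.1, -0.1]
gripper_width: 0.0389
finger_force: 0.0
```

Request:
{"op": "servo_tool", "data": {"targets": [[[-0.085,0.073,-0.029],[-0.038,-0.02,0.042],-0.15],[[-0.184,0.137,-0.071],[-0.075,-0.041,0.083],-0.15],[[-0.294,0.192,-0.126],[-0.113,-0.065,0.124],-0.15],[[-0.412,0.234,-0.195],[-0.15,-0.091,0.165],-0.15],[[-0.537,0.263,-0.277],[-0.187,-0.118,0.204],-0.15]]}}

```text
time: 5.0
eef_pos: [0.5682, 0.1572, 0.2392]
tool_rot: [-2.48, -0.51, -1.798]
ft_force: [0.2, -0.1, 0.2]
gripper_width: 0.039
finger_force: 0.0
```

Request:
{"op": "servo_tool", "data": {"targets": [[[-0.12,0.096,-0.04],[-0.038,-0.028,0.038],-0.15],[[-0.249,0.185,-0.097],[-0.077,-0.057,0.076],-0.15],[[-0.385,0.264,-0.169],[-0.115,-0.087,0.113],-0.15],[[-0.524,0.332,-0.257],[-0.154,-0.117,0.149],-0.15],[[-0.664,0.388,-0.36],[-0.194,-0.148,0.185],-0.15]]}}

```text
time: 5.5
eef_pos: [0.4674, 0.0056, 0.1298]
tool_rot: [2.672, -0.332, 1.387]
ft_force: [-0.3, -0.2, 0.8]
gripper_width: 0.039
finger_force: 0.0
```

```bash
cat > go.py <<'E'
from bench import r
from plan import *
import sys
def go(x,y,z,th):
    s=r.observe();A=R.from_rotvec(s['tool_rot']);T=pose(x,y,z,th,1)
    p=s['eef_pos']-M;print("now dryer",(p@ex).round(4),(p@ey).round(4),p[2].round(4),"q",s['joints'].round(2),"ft",s['ft_force'].round(1))
    print("shift",(A.inv().apply(T[0]-s['eef_pos'])/.25).round(4),"turn",((A.inv()*T[1]).as_rotvec()/np.radians(120)).round(4))
    print("per 10mm dryer x:",(A.inv().apply(ex)*.04).round(4),"z:",(A.inv().apply([0,0,1])*.04).round(4))
if __name__=="__main__":go(*map(float,sys.argv[1:]))
E
python3 go.py -.165 0 .037 55
python3 - <<'E'
from bench import r
import cv2
d=r.get_image("top");cv2.imwrite("pics/t2.png",d["img"][:,:,::-1])
E
```

```text
now dryer -0.1853 -0.001 0.1298 q [ 0.    0.25  2.61  3.47  0.69 -1.68] ft [-0.3 -0.2  0.8]
shift [-0.257  -0.0038  0.2801] turn [ 0.0003  0.0011 -0.0003]
per 10mm dryer x: [ 0.023  -0.      0.0327] z: [ 0.0327 -0.     -0.023 ]
```

View pics/t2.png

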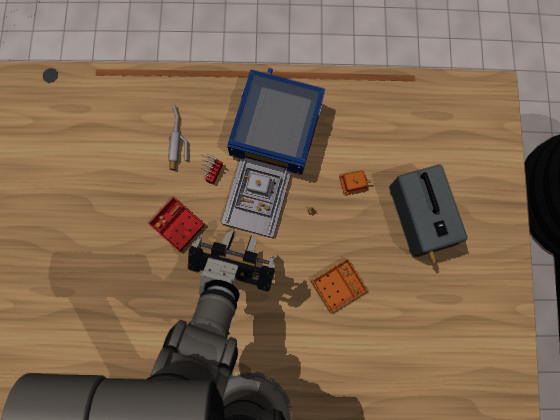

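The gripper is at about (230,265) behind the ledge, with the fingers pointing at the tray. The tray, keys and screw haven't moved. I'll come down behind the tray.

Request:
{"op": "servo_tool", "data": {"targets": [[[-0.07,-0.001,0.07],[0,0,0],-0.15],[[-0.14,-0.002,0.147],[0,0,0],-0.15],[[-0.2,-0.004,0.22],[0,0,0],-0.15],[[-0.25,-0.004,0.265],[0,0,0],-0.15],[[-0.277,-0.004,0.294],[0,0,0],-0.15]]}}

```text
time: 6.05
eef_pos: [0.4895, 0.0025, 0.0305]
tool_rot: [2.673, -0.325, 1.388]
ft_force: [-0.3, 0.7, 0.1]
gripper_width: 0.039
finger_force: 0.0
```

Request:
{"op": "servo_tool", "data": {"targets": [[[0,0,0],[0,0,0],-0.15]]}}

```text
time: 6.15
eef_pos: [0.4896, 0.0022, 0.0306]
tool_rot: [2.673, -0.325, 1.387]
ft_force: [0.0, -0.8, 0.8]
gripper_width: 0.0391
finger_force: 0.0
```

```bash
python3 go.py -.143 0 .031 55
python3 - <<'E'
from bench import r
import cv2
d=r.get_image("scene");cv2.imwrite("pics/s3.png",cv2.resize(d["img"][150:350,200:460],None,fx=3,fy=3)[:,:,::-1])
E
```

```text
now dryer -0.163 0.0012 0.0306 q [-0.02  0.76  2.65  3.34  1.21 -1.51] ft [ 0.  -0.8  0.8]
shift [0.0474 0.0049 0.0644] turn [-0.001   0.001   0.0016]
per 10mm dryer x: [0.023  0.0001 0.0327] z: [ 0.0327  0.0001 -0.023 ]
```

View pics/s3.png

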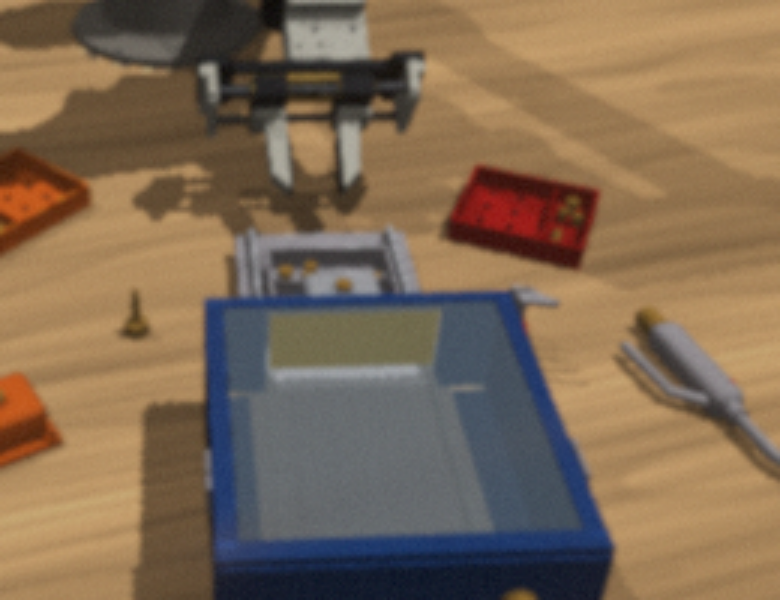

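The fingertips appear at crop (290–345,190), which looks short of the ledge end at (330,235). I'll check by projecting known points.

```bash
python3 - <<'E'
from h import *
from k import M,ex,ey
from bench import r
d=dict(np.load("scene0.npz"))
g=r.get_image("scene");s=r.observe()
print(g["R"]-d["R"],g["t"]-d["t"])
for n,X in dict(tcp=s['eef_pos'],ledge=M-.185*ex+[0,0,.02],rear=M-.137*ex+[0,0,.042],lidfrontmid=M+[0,0,.103]).items():
    u=proj(g,X)[0];print(n,u,(u-[200,150])*3)
W=cloud(g)
for c in [(290,185),(345,185),(330,240)]:
    v=(int(c[0]/3+200),int(c[1]/3+150));p=W[v[1],v[0]];print(c,p,(p-M)@ex,(p-M)@ey)
cv2.imwrite("pics/s4.png",cv2.resize(g["img"][150:350,200:460],None,fx=3,fy=3)[:,:,::-1])
E
```

```text
[[0. 0. 0.]
 [0. 0. 0.]
 [0. 0. 0.]] [0. 0. 0.]
tcp [305.55222367 227.48062056] [316.656671   232.44186169]
ledge [303.88225092 226.27514245] [311.64675275 228.82542734]
rear [306.59662647 230.29224427] [319.78987941 240.87673281]
lidfrontmid [316.36637117 245.55398821] [349.0991135  286.66196464]
(290, 185) [ 0.45804807 -0.01229004  0.06256476] -0.19002906500167605 -0.020594834194674626
(345, 185) [0.46936671 0.0329851  0.06113164] -0.19008114061542714 0.02607363980688269
(330, 240) [0.48702452 0.01532153 0.01982523] -0.1686522112384788 0.013243945257755574
```

View pics/s4.png

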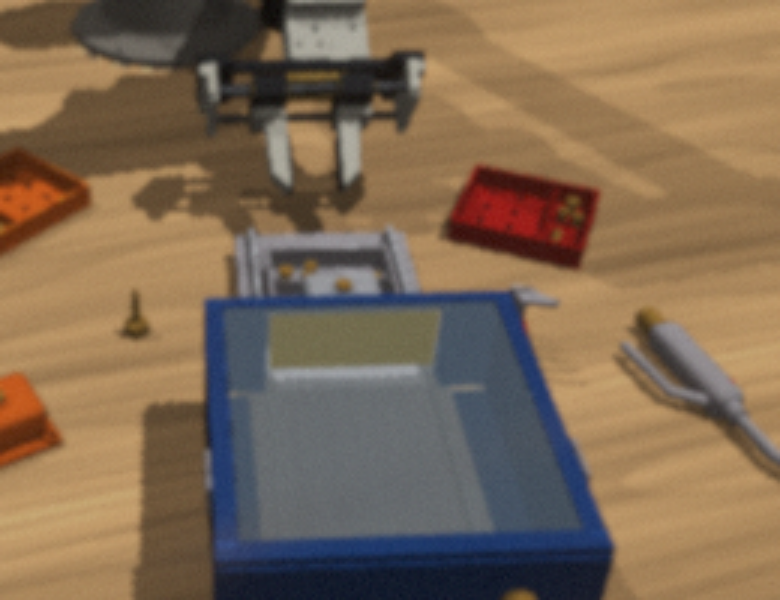

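```bash
python3 - <<'E'
from h import *
from k import *
from bench import r
s=r.observe();A=R.from_rotvec(s['tool_rot'])
for n in("scene","top"):
    g=r.get_image(n);W=cloud(g)
    L=A.inv().apply((W-s['eef_pos']).reshape(-1,3)).reshape(W.shape)
    m=(abs(L[...,0])<.03)&(abs(L[...,1])<.06)&(L[...,2]>-.12)&(L[...,2]<.02)&(W[...,2]>.026)&(((W-M)@ex)<-.145)
    p=L[m];print(n,len(p))
    for k in np.arange(-.12,.02,.01):
        q=p[(p[:,2]>=k)&(p[:,2]<k+.01)]
        if len(q):print(k.round(3),len(q),q.min(0).round(3),q.max(0).round(3))
E
```

```text
scene 708
-0.12 115 [-0.029 -0.06  -0.12 ] [ 0.03   0.058 -0.11 ]
-0.11 147 [-0.024 -0.051 -0.11 ] [ 0.03   0.048 -0.1  ]
-0.1 98 [-0.014 -0.051 -0.1  ] [ 0.016  0.048 -0.09 ]
-0.09 55 [-0.011 -0.039 -0.09 ] [ 0.013  0.037 -0.08 ]
-0.08 60 [-0.006 -0.038 -0.08 ] [ 0.014  0.037 -0.07 ]
-0.07 60 [-0.009 -0.037 -0.07 ] [ 0.015  0.036 -0.06 ]
-0.06 63 [-0.01  -0.036 -0.06 ] [ 0.014  0.035 -0.05 ]
-0.05 63 [-0.012 -0.037 -0.05 ] [ 0.014  0.033 -0.04 ]
-0.04 19 [-0.01  -0.026 -0.04 ] [ 0.012  0.024 -0.036]
-0.01 9 [-0.011 -0.059 -0.009] [-0.004  0.054 -0.001]
-0.0 12 [-0.006 -0.06   0.   ] [0.005 0.055 0.01 ]
0.01 7 [ 0.002 -0.059  0.011] [0.008 0.053 0.016]
top 163
-0.12 6 [-0.025  0.006 -0.119] [ 0.029  0.052 -0.111]
-0.09 22 [ 0.007  0.021 -0.088] [ 0.016  0.039 -0.08 ]
-0.08 23 [ 0.009  0.021 -0.08 ] [ 0.014  0.038 -0.07 ]
-0.07 21 [ 0.009  0.02  -0.07 ] [ 0.015  0.038 -0.06 ]
-0.06 18 [ 0.007  0.02  -0.059] [ 0.014  0.035 -0.05 ]
-0.05 14 [ 0.008 -0.023 -0.05 ] [ 0.013  0.031 -0.041]
-0.02 5 [-0.015 -0.018 -0.013] [-0.008  0.056 -0.011]
-0.01 15 [-0.013 -0.06  -0.01 ] [-0.     0.057 -0.001]
-0.0 24 [-0.006 -0.059  0.   ] [0.01  0.057 0.01 ]
0.01 15 [ 0.001 -0.059  0.011] [0.01  0.056 0.018]
```

Both views agree that the fingers actually end 37 mm behind the reported TCP along tool z. The body start is shifted by the same amount. So the true tip is at x ≈ −0.193, z ≈ 0.052, and I'll correct for that in every target. Next I'll go forward, lower partway and measure the tip again.

Request:
{"op": "servo_tool", "data": {"targets": [[[0.04,0.003,0.055],[0,0,0],-0.15],[[0.076,0.005,0.108],[0,0,0],-0.15],[[0.05,0.005,0.125],[0,0,0],-0.15],[[0.024,0.005,0.145],[0,0,0],-0.15],[[0.024,0.005,0.145],[0,0,0],-0.15]]}}

```text
time: 6.85
eef_pos: [0.5225, -0.0081, 0.0162]
tool_rot: [2.669, -0.326, 1.392]
ft_force: [-0.7, 0.1, -0.1]
gripper_width: 0.0388
finger_force: 0.0
```

```bash
python3 - <<'E'
from h import *
from k import *
from bench import r
s=r.observe();A=R.from_rotvec(s['tool_rot']);p=s['eef_pos']-M
print((p@ex).round(4),(p@ey).round(4),p[2],s['joints'].round(2),s['ft_force'].round(1))
for n in("scene","top"):
    g=r.get_image(n);W=cloud(g)
    L=A.inv().apply((W-s['eef_pos']).reshape(-1,3)).reshape(W.shape)
    m=(abs(L[...,0])<.03)&(abs(L[...,1])<.04)&(L[...,2]>-.08)&(L[...,2]<-.02)&(W[...,2]>.027)&(((W-M)@ex)<-.143)
    Q=(W[m]-M);Q=np.c_[Q@ex,Q@ey,Q[:,2]]
    i=np.argsort(L[m][:,2])[-8:];print(n,L[m][i].round(3).tolist(),Q[i].round(3).tolist())
q=s['joints']
for x in(-.13,-.08,-.03,.02,.055):
    q,e=ik(pose(x,0,.010,55,1),q);print(x,q.round(2),e)
E
```

```text
-0.1285 -0.0008 0.016191630703279614 [-0.06  0.78  2.56  3.31  1.16 -1.53] [-0.7  0.1 -0.1]
scene [[-0.008, -0.023, -0.038], [0.006, -0.023, -0.038], [0.007, -0.021, -0.038], [0.001, -0.022, -0.038], [0.005, 0.02, -0.037], [-0.002, 0.019, -0.037], [0.002, -0.024, -0.037], [-0.007, 0.021, -0.036]] [[-0.165, 0.022, 0.031], [-0.156, 0.023, 0.043], [-0.156, 0.02, 0.043], [-0.159, 0.021, 0.038], [-0.156, -0.021, 0.041], [-0.16, -0.02, 0.036], [-0.158, 0.023, 0.039], [-0.162, -0.022, 0.032]]
top [[0.012, 0.024, -0.047], [0.013, 0.026, -0.047], [0.011, 0.02, -0.044], [0.011, 0.023, -0.043], [0.007, 0.021, -0.043], [-0.009, 0.005, -0.037], [-0.005, 0.034, -0.027], [-0.001, 0.025, -0.022]] [[-0.16, -0.025, 0.053], [-0.16, -0.027, 0.054], [-0.158, -0.021, 0.05], [-0.157, -0.024, 0.05], [-0.16, -0.022, 0.046], [-0.164, -0.006, 0.03], [-0.153, -0.035, 0.028], [-0.147, -0.026, 0.028]]
-0.13 [-0.05  0.8   2.57  3.31  1.18 -1.52] 9.50689969456131e-10
-0.08 [-0.09  0.75  2.44  3.3   1.01 -1.56] 6.514233596988105e-14
-0.03 [-0.11  0.74  2.32  3.29  0.87 -1.59] 7.771561172376094e-16
0.02 [-0.13  0.74  2.19  3.28  0.75 -1.61] 2.46660186720149e-09
0.055 [-0.14  0.75  2.1   3.28  0.67 -1.62] 1.4028361805529244e-11
```

The tip is confirmed: end centre at (−0.159, z 0.037), both fingers symmetric about the centreline. I'll lower 6 mm and ease up to contact.

Request:
{"op": "servo_tool", "data": {"targets": [[[-0.0186,0,0.0131],[0,0,0],-0.15],[[-0.0094,0,0.0262],[0,0,0],-0.15],[[-0.0002,0,0.0393],[0,0,0],-0.15],[[0.009,0,0.0524],[0,0,0],-0.15],[[0.0159,0,0.0622],[0,0,0],-0.15]]}}

```text
time: 7.45
eef_pos: [0.5377, -0.0121, 0.0104]
tool_rot: [2.668, -0.326, 1.392]
ft_force: [-0.1, 0.7, 0.3]
gripper_width: 0.0387
finger_force: 0.0
```

Request:
{"op": "servo_tool", "data": {"targets": [[[0.0069,0,0.0098],[0,0,0],-0.15],[[0.0138,0,0.0196],[0,0,0],-0.15],[[0.0207,0,0.0294],[0,0,0],-0.15],[[0.0276,0,0.0392],[0,0,0],-0.15],[[0.0345,0,0.049],[0,0,0],-0.15]]}}

```text
time: 7.95
eef_pos: [0.5515, -0.0155, 0.01]
tool_rot: [2.669, -0.326, 1.39]
ft_force: [-1.9, -0.5, 1.4]
gripper_width: 0.0393
finger_force: 1.3
```

```bash
python3 go.py .054 0 .0105 55
python3 - <<'E'
from bench import r
import cv2
d=r.get_image("top");cv2.imwrite("pics/t5.png",cv2.resize(d["img"][130:250,180:330],None,fx=5,fy=5)[:,:,::-1])
E
```

```text
now dryer -0.0986 -0.0009 0.01 q [-0.08  0.77  2.49  3.3   1.07 -1.55] ft [-1.9 -0.5  1.4]
shift [ 0.3512 -0.0025  0.4992] turn [-0.0002 -0.0004  0.0014]
per 10mm dryer x: [0.0229 0.0001 0.0328] z: [ 0.0328  0.0001 -0.0229]
```

View pics/t5.png

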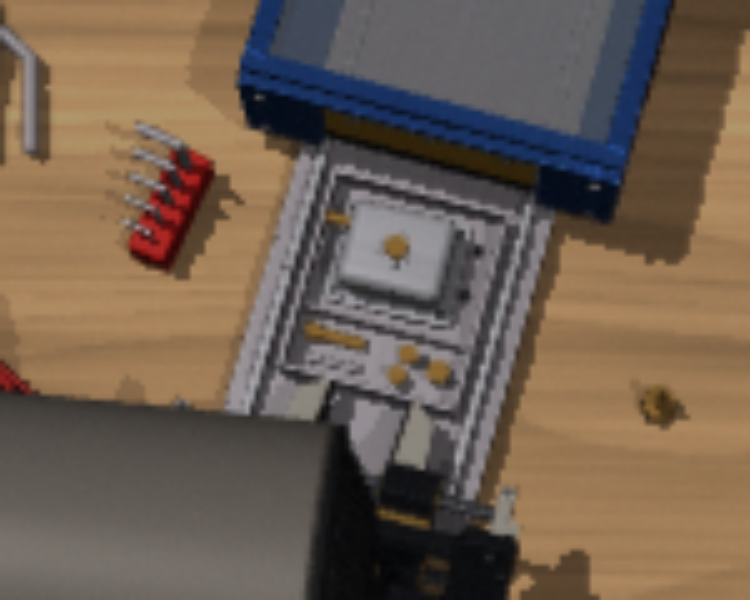

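The fingertips are flat against the rear wall at crop (310,385) and (415,405), pushing with about 2 N. The bowl is in place and the keys are clear. I'll push on steadily.

Request:
{"op": "servo_tool", "data": {"targets": [[[0.0141,0,0.0199],[0,0,0],-0.15],[[0.0282,0,0.0398],[0,0,0],-0.15],[[0.0423,0,0.0597],[0,0,0],-0.15],[[0.0564,0,0.0796],[0,0,0],-0.15],[[0.0705,0,0.0995],[0,0,0],-0.15]]}}

```text
time: 8.5
eef_pos: [0.5818, -0.0231, 0.0104]
tool_rot: [2.668, -0.326, 1.391]
ft_force: [-3.3, -0.0, 0.8]
gripper_width: 0.0394
finger_force: 1.3
```

Request:
{"op": "servo_tool", "data": {"targets": [[[0.0141,0,0.0199],[0,0,0],-0.15],[[0.0282,0,0.0398],[0,0,0],-0.15],[[0.0423,0,0.0597],[0,0,0],-0.15],[[0.0564,0,0.0796],[0,0,0],-0.15],[[0.0705,0,0.0995],[0,0,0],-0.15]]}}

```text
time: 9.0
eef_pos: [0.6112, -0.0304, 0.0105]
tool_rot: [2.669, -0.326, 1.391]
ft_force: [-3.0, 1.0, 0.5]
gripper_width: 0.0391
finger_force: 1.3
```

Request:
{"op": "servo_tool", "data": {"targets": [[[0.0141,0,0.0199],[0,0,0],-0.15],[[0.0282,0,0.0398],[0,0,0],-0.15],[[0.0423,0,0.0597],[0,0,0],-0.15],[[0.0564,0,0.0796],[0,0,0],-0.15],[[0.0705,0,0.0995],[0,0,0],-0.15]]}}

```text
time: 9.5
eef_pos: [0.6408, -0.0378, 0.0108]
tool_rot: [2.669, -0.326, 1.391]
ft_force: [-1.2, -0.4, -0.1]
gripper_width: 0.0392
finger_force: 1.2
```

```bash
python3 go.py .054 0 .0105 55
python3 - <<'E'
from bench import r
import cv2,numpy as np
a=r.get_image("top")["img"][90:250,180:330];b=r.get_image("scene")["img"][170:330,230:410]
a=cv2.resize(a,(480,512));b=cv2.resize(b,(576,512));o=np.hstack([a[:,110:430],b[:,:480]]);cv2.imwrite("pics/m6.png",o[:,:,::-1]);print(o.shape)
E
```

```text
now dryer -0.0066 -0.0008 0.0108 q [-0.12  0.74  2.26  3.28  0.82 -1.6 ] ft [-1.2 -0.4 -0.1]
shift [ 0.1379 -0.0027  0.1993] turn [-0.0001 -0.0006  0.0013]
per 10mm dryer x: [0.0229 0.0001 0.0328] z: [ 0.0328  0.0001 -0.0229]
(512, 800, 3)
```

View pics/m6.png

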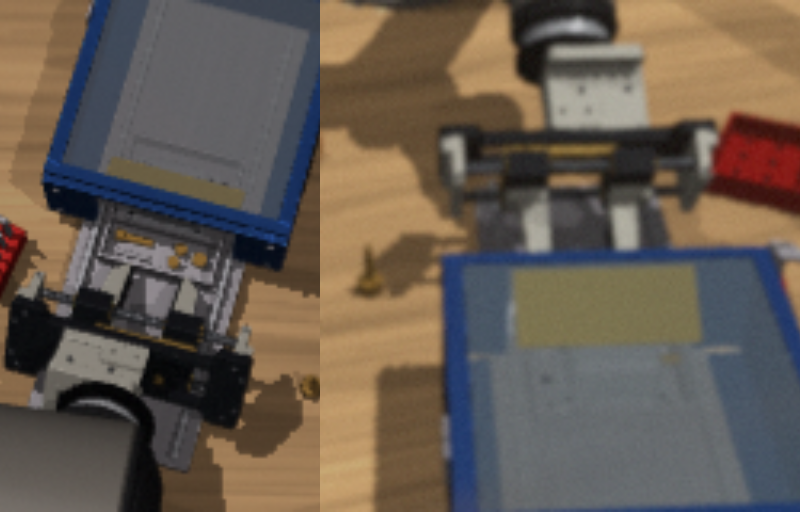

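The tray is entering and the flap is lifted. The gripper's left end, at (20,330), is near the hex keys at (10,250), so I'll measure that gap before going on.

```bash
python3 - <<'E'
from h import *
from k import *
from bench import r
s=r.observe();A=R.from_rotvec(s['tool_rot'])
g0=dict(np.load("top0.npz"));W=cloud(g0)-M;D=np.stack([W@ex,W@ey,W[...,2]],-1)
hx=(D[...,0]>-.12)&(D[...,0]<.01)&(D[...,1]>.08)&(D[...,1]<.2)&(D[...,2]>.012)
p=D[hx];print("keys y min",np.percentile(p[:,1],[0,2,5]).round(3),"x",p[:,0].min(),p[:,0].max(),"zmax",p[:,2].max())
for n in("top","scene"):
    g=r.get_image(n);W=cloud(g)-M;D=np.stack([W@ex,W@ey,W[...,2]],-1)
    L=A.inv().apply((W+M-s['eef_pos']).reshape(-1,3)).reshape(W.shape)
    m=(L[...,2]<-.06)&(L[...,2]>-.2)&(abs(L[...,0])<.06)&(abs(L[...,1])<.106)&(D[...,2]>.035)
    p=D[m];i=p[:,1]>.07;print(n,"grip y max",np.percentile(p[:,1],[95,98,100]).round(3),"left end box",p[i].min(0).round(3),p[i].max(0).round(3), "front x max",p[:,0].max())
    h=(D[...,0]>-.12)&(D[...,0]<.01)&(D[...,1]>.098)&(D[...,1]<.16)&(D[...,2]>.012);q=D[h];print(" keys",q.min(0).round(3),q.max(0).round(3))
E
```

```text
keys y min [0.08  0.081 0.084] x -0.08655457257266533 0.009990037834634832 zmax 0.10897681056683604
top grip y max [0.084 0.089 0.094] left end box [-0.149  0.07   0.064] [-0.074  0.094  0.131] front x max -0.048222776361213755
 keys [-0.086  0.098  0.012] [0.01  0.15  0.107]
scene grip y max [0.08  0.085 0.094] left end box [-0.136  0.07   0.043] [-0.071  0.094  0.127] front x max -0.051292594751850974
 keys [-0.075  0.099  0.024] [0.009 0.151 0.102]
```

```bash
python3 - <<'E'
from h import *
from k import *
g=dict(np.load("top0.npz"));W=cloud(g)-M;D=np.stack([W@ex,W@ey,W[...,2]],-1)
h=(D[...,0]>-.12)&(D[...,0]<-.018)&(D[...,1]>.076)&(D[...,1]<.2)&(D[...,2]>.008);p=D[h];print(len(p),p.min(0).round(3),p.max(0).round(3),np.sort(p[:,1])[:10].round(3))
E
```

```text
283 [-0.098  0.078  0.008] [-0.024  0.187  0.073] [0.078 0.086 0.093 0.111 0.115 0.115 0.116 0.116 0.116 0.116]
```

The keys start at y ≈ 0.111 and the gripper reaches 0.094, leaving 17 mm of clearance. The body's front will stop about 10 mm short of the header. I'll push the last 60 mm.

Request:
{"op": "servo_tool", "data": {"targets": [[[0.0137,0,0.0197],[0,0,0],-0.15],[[0.0274,0,0.0394],[0,0,0],-0.15],[[0.0412,0,0.059],[0,0,0],-0.15],[[0.055,0,0.0787],[0,0,0],-0.15],[[0.0687,0,0.0984],[0,0,0],-0.15]]}}

```text
time: 10.2
eef_pos: [0.67, -0.045, 0.0107]
tool_rot: [2.669, -0.326, 1.391]
ft_force: [-1.7, 0.3, 0.8]
gripper_width: 0.0385
finger_force: 1.2
```

Request:
{"op": "servo_tool", "data": {"targets": [[[0.0137,0,0.0197],[0,0,0],-0.15],[[0.0274,0,0.0394],[0,0,0],-0.15],[[0.0412,0,0.059],[0,0,0],-0.15],[[0.055,0,0.0787],[0,0,0],-0.15],[[0.0687,0,0.0984],[0,0,0],-0.15]]}}

```text
time: 10.7
eef_pos: [0.699, -0.0523, 0.0108]
tool_rot: [2.669, -0.326, 1.391]
ft_force: [-2.0, 0.7, 0.1]
gripper_width: 0.039
finger_force: 1.2
```

Request:
{"op": "servo_tool", "data": {"targets": [[[0,0,0],[0,0,0],-0.15]]}}

```text
time: 10.8
eef_pos: [0.6998, -0.0525, 0.0114]
tool_rot: [2.667, -0.326, 1.394]
ft_force: [-0.5, -0.5, -0.3]
gripper_width: 0.0388
finger_force: 0.2
```

```bash
python3 go.py .054 0 .0105 55
python3 - <<'E'
from bench import r
import cv2,numpy as np
a=r.get_image("top")["img"][60:220,180:330];b=r.get_image("scene")["img"][190:350,230:410]
a=cv2.resize(a,(480,512));b=cv2.resize(b,(576,512));o=np.hstack([a[:,110:430],b[:,:480]]);cv2.imwrite("pics/m7.png",o[:,:,::-1])
E
```

```text
now dryer 0.0542 -0.0007 0.0114 q [-0.14  0.75  2.1   3.28  0.68 -1.62] ft [-0.5 -0.5 -0.3]
shift [-0.0035 -0.0029  0.0014] turn [-0.0001 -0.0016  0.0012]
per 10mm dryer x: [0.0228 0.0001 0.0328] z: [ 0.0328  0.0001 -0.0228]
```

View pics/m7.png

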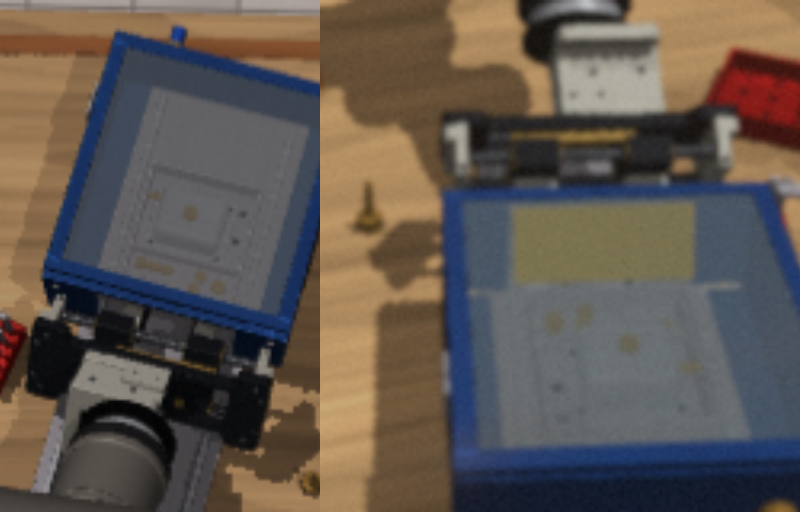

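The tray is fully inside with the bowl lying in it, and the flap has dropped onto the fingers behind it. I'll draw straight back, slowly at first.

Request:
{"op": "servo_tool", "data": {"targets": [[[-0.0137,0,-0.0197],[0,0,0],-0.15],[[-0.0274,0,-0.0394],[0,0,0],-0.15],[[-0.0412,0,-0.059],[0,0,0],-0.15],[[-0.055,0,-0.0787],[0,0,0],-0.15],[[-0.0687,0,-0.0984],[0,0,0],-0.15]]}}

```text
time: 11.4
eef_pos: [0.6688, -0.0447, 0.0108]
tool_rot: [2.669, -0.326, 1.391]
ft_force: [0.2, -0.2, 1.0]
gripper_width: 0.0391
finger_force: 0.0
```

Request:
{"op": "servo_tool", "data": {"targets": [[[-0.0137,0,-0.0197],[0,0,0],-0.15],[[-0.0274,0,-0.0394],[0,0,0],-0.15],[[-0.0412,0,-0.059],[0,0,0],-0.15],[[-0.055,0,-0.0787],[0,0,0],-0.15],[[-0.0687,0,-0.0984],[0,0,0],-0.15]]}}

```text
time: 11.9
eef_pos: [0.6399, -0.0375, 0.0108]
tool_rot: [2.669, -0.326, 1.391]
ft_force: [-0.3, 0.4, -0.4]
gripper_width: 0.0391
finger_force: 0.0
```

Request:
{"op": "servo_tool", "data": {"targets": [[[-0.03,0,-0.043],[0,0,0],-0.15],[[-0.06,0,-0.086],[0,0,0],-0.15],[[-0.09,0,-0.129],[0,0,0],-0.15],[[-0.12,0,-0.172],[0,0,0],-0.15],[[-0.15,0,-0.215],[0,0,0],-0.15]]}}

```text
time: 12.4
eef_pos: [0.5762, -0.0216, 0.0111]
tool_rot: [2.668, -0.326, 1.392]
ft_force: [0.3, -0.1, -0.9]
gripper_width: 0.0391
finger_force: 0.0
```

Request:
{"op": "servo_tool", "data": {"targets": [[[0,0,-0.03],[0,0,0],-0.15],[[0,0,-0.06],[0,0,0],-0.15],[[0,0,-0.06],[0,0,0],-0.15],[[0,0,-0.06],[0,0,0],-0.15],[[0,0,-0.06],[0,0,0],-0.15]]}}

```text
time: 12.9
eef_pos: [0.5655, -0.019, 0.0198]
tool_rot: [2.668, -0.326, 1.393]
ft_force: [0.3, 0.8, 0.1]
gripper_width: 0.039
finger_force: 0.0
```

```bash
python3 go.py .054 0 .0105 55
python3 - <<'E'
from bench import r
from h import *
from k import M,ex,ey
t=r.get_image("top");s=r.get_image("scene")
a=t["img"][60:220,180:330];b=s["img"][190:350,230:410]
a=cv2.resize(a,(480,512));b=cv2.resize(b,(576,512));o=np.hstack([a[:,110:430],b[:,:480]]);cv2.imwrite("pics/m8.png",o[:,:,::-1])
print("shut flap corners in right picture",[((proj(s,M+y*ey+[0,0,z])[0]-[230,190])*3.2+[320,0]).round() for z in(.09,.039) for y in(-.056,.056)])
print("rear wall x=.028:",[((proj(t,M+.028*ex+y*ey+[0,0,.042])[0]-[180,60])*3.2-[110,0]).round() for y in(-.048,.048)])
E
```

```text
now dryer -0.0842 -0.0009 0.0198 q [-0.09  0.72  2.45  3.3   1.   -1.57] ft [0.3 0.8 0.1]
shift [ 0.2853 -0.0027  0.4749] turn [-0.0001 -0.0013  0.0012]
per 10mm dryer x: [0.0229 0.0001 0.0328] z: [ 0.0328  0.0001 -0.0229]
shut flap corners in right picture [array([505., 197.]), array([685., 192.]), array([503., 260.]), array([677., 254.])]
rear wall x=.028: [array([232., 309.]), array([120., 280.])]
```

View pics/m8.png

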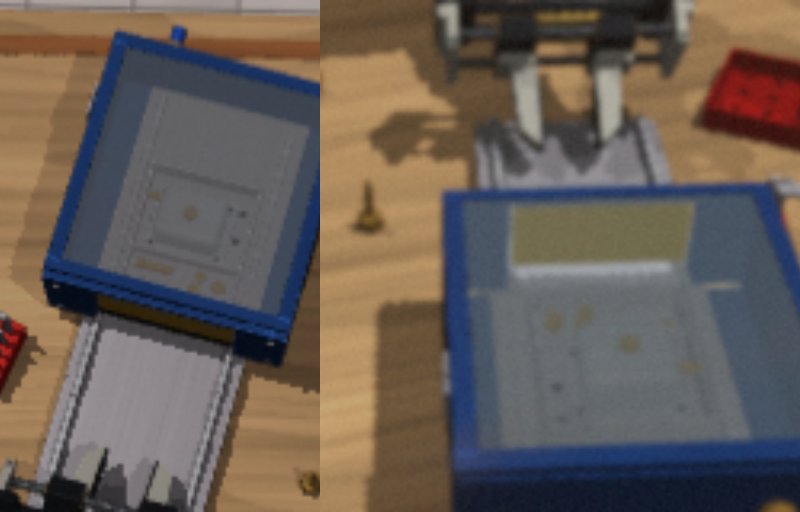

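The flap hangs at its original place, with its lower edge at about (590,262) and the air gap visible below. The tray and bowl are inside, and the keys and screw are untouched. One numeric check of the flap's edge against the first picture, then I'll hand in.

```bash
python3 - <<'E'
from bench import r
import numpy as np,cv2
f=lambda im:[tuple(np.percentile(np.argwhere(cv2.inRange(cv2.cvtColor(im,cv2.COLOR_RGB2HSV)[245:285,285:350],(20,55,60),(35,255,255))>0)[:,0]+245,[1,99]))]
a,b=f(np.load("scene0.npz")["img"]),f(r.get_image("scene")["img"]);print(a,b)
if abs(a[0][1]-b[0][1])<=1: print(r.sign_off())
E
```

```text
[(np.float64(254.0), np.float64(271.0))] [(np.float64(254.0), np.float64(271.0))]
the job is handed in; nothing more can be done
None
```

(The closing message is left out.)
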